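Dispense one black-capped vial

ROBOT

A 6-joint arm with a two-finger parallel gripper is mounted at the origin on a cart in front of the work surface, level with it; the furniture and walls round the work are solid. World frame = base frame: x ahead of the robot, y to its left, z up, the work surface at z = 0. Lengths are in m, angles in rad, forces in N, time in s.
With the tool pointing down it reaches from about 0.275 to 0.825 m from the base axis. Payload 4.9 kg.
Tool frame: the origin (TCP) lies between the finger pads; the fingertips stand 25 mm ahead of it and the grasp point (between the pads) lies 6 mm ahead of it; x points along the fingers, y is the direction in which the jaws open and shut, and the axes are right-handed (so a half turn about x gives the same grasp; the last joint's range is limited). The gripper opens to 85 mm and grips with 20 to 120 N. Pads are 22 mm wide; open, the fingers measure 114 mm over their backs; the gripper's body (76 mm by 85 mm) begins 54 mm behind the grasp point. The pads swing forward as they close: fully open they stand 13 mm farther back than shut.
Start: joints at [1.133, 0.326, -0.193, 1.052, 0, 1.437], TCP at [0.165, 0.525, 0.256] pointing down, gripper open.
Joint ranges: [-2.65, 2.65], [-0.97, 1.79], [-1.3, 1.35], [-1.93, 2.1], [-1.47, 1.37], [-3.14, 3.14]. Speed limits (rad/s): [2.57, 2.57, 3.14, 3.14, 3.14, 3.14].

INTERFACE

Orientations are given as a rotation vector (axis times angle).
In Python, from plant import * gives the robot as it stands. The module is installed in compiled form; this text tells all that it offers.
- The arm moves only by the shell command python3 -m handwheel 'ROWS' [FORCE]. ROWS is JSON, a list that holds one entry, the list of rows, each a list of 5 numbers: the shift along the tool's x, y, z in units of 25 mm (1.0 is 25 mm), then the turn about the tool's x in units of 5 degrees (1.0 is 5 degrees), then the finger opening in mm, from 0 to 85.4. In form: [[[x, y, z, roll, hand], ...]]. A call has 1 to 12 rows; each row is the pose to reach, as a shift and turn from the pose measured when the call began, along the tool's axes at that moment; what a row does not reach only later rows make up. A row lasts 1/10 s, in which the tool goes at most 50 mm and 8.59 degrees, less where a joint would pass 70% of its speed; a pose out of reach is approached as far as the arm can. A call with a gripper value outside its range is refused whole. The fingers move at their own pace and stop on an object; FORCE is the grip in N (left out, the last holds). Time passes only in rows, so rows that repeat a pose let the fingers close. It gives the time, the measured TCP pose, the force and the opening at its end, in the units of the state.
- read_state(): the state, without advancing time (a new reading comes with each control period).
- grab_frame(name): name is "scene" or "top" or "wrist"; returns a dict with "image" (420x560x3 uint8, blue, green, red), "K" (3x3 intrinsics, pixels), "R" (3x3) and "t" (3): a world point X has camera coordinates R X + t. Camera axes: x right, y down, z forward; pixel columns grow to the right and rows downward; lengths in m; the calibration is good to about 2 mm. A picture is of the moment at which its call begins. There is no depth.
- finish_job(): hands the job in, once; it reports no verdict.
The state is a dict: "time_s": time; "q": joint angles; "qvel": joint speeds; "effort": joint torques, N m; "tcp_pos": TCP position; "orientation": TCP orientation; "contact_force": force on the tool from outside, world axes, zero at the start; "torque": the same for the moment, N m; "opening": opening from 0.0 (shut) to 1.0 (fully open).
Only numpy, scipy, OpenCV 4.12 (cv2) and the standard library are available. Lean on these libraries where they do the work, as an engineer would, in place of code of your own. Each camera call takes 0.05 s, during which the arm holds its last target.

TASK

Get one black-capped vial out of its dispenser: push the black knob all the way forward to its stop, so that the slide pushes the lowest vial out into the tray at the far end, then let go of the knob there so that the spring snaps the slide fully home by itself. Only that one vial should come out, the next one stays in the magazine, and the dispenser with the white knob is left alone.

Things in the scene. Friction and masses are not known exactly. Their poses are not given: they have to be found in the camera images.
- black_knob (a point): point on the black knob (upright block, 18 mm along the slide, 22 across, 40 tall), 60 mm above the worktop, 15 below its top, 25 above the flat slide it stands on. x: level, the way to push (away from the robot); z up. Magazine's rear wall, 66 mm high, is 62 mm ahead at rest, 26 at full stroke; 60 mm clear behind and beside. Fixed twin dispenser 0.15 to 0.45 m away has a white knob.
- black_slide (a joint): travel in m of the aluminium slide (plate 80 x 52 mm, top 35 mm above the worktop) that carries the black knob, along the knob's x: 0 fully home, 0.036 at the end stop. A spring pushes it home with 2 N at home, 8 N at the stop; light friction, damping 20 N per m/s. The dispenser (blue base, clear magazine) is fixed to the worktop.
- black_tray (a point): middle of the floor of the tray at the far end of the black-knobbed dispenser, 4 mm above the worktop, 123 mm ahead of the knob's rest position along the same x axis. The tray is 33 mm long (x) and 54 mm wide (y) inside, its walls 26 mm high. Axes as for the knob.
- black_vial_low_mid (a point): centre of the lowest black-capped vial (white, 23 mm in diameter, 52 mm long), lying across the slide at the bottom of the magazine, 78 mm ahead of the knob at rest, about 27 mm above the worktop; its z axis points to the cap. The slide meets it after about 2 mm and tips it into the tray at about 30 mm.
- black_vial_high_mid (a point): centre of the second black-capped vial, of the same size, lying on the first, about 52 mm above the worktop; it drops into the lowest place when the slide has gone home.
- white_slide (a joint): travel in m of the slide of the white-knobbed dispenser, 0 is home; to be left alone.

How it is judged:
By the outcome, as a careful person would: the job done as asked, in the order asked, and still so for the second after the job is handed in, with the robot touching nothing.
It also fails if it takes over 29 s, if anything falls off the work surface, if the arm or the gripper's body presses on something with over 40 N, if the wrist force passes 120 N, or if a joint passes its speed limit or range.

## Working session

There is one attempt and no reset: what is moved stays moved. The work goes in short steps, Python scripts to look and compute and a shell command to move; the robot and the scene stay as the last step left them, time stands still between calls to the robot, and variables do not carry over. Pictures are saved under pics/ and viewed, and the job is handed in when it is done.

```bash
mkdir -p pics; python3 - <<'E'
from plant import *
import cv2
s=read_state();print(s['time_s'],s['tcp_pos'],s['orientation'],s['opening'],s['contact_force'])
for n in("scene","top","wrist"):
    f=grab_frame(n);cv2.imwrite(f'pics/{n}0.png',f['image']);print(n,f['K'].tolist(),f['R'].tolist(),f['t'].tolist())
E
```

```text
0.0 [0.16430174 0.52433024 0.25551171] [ 0.23717044  1.55808828 -0.2397761 ] 0.9977556532677421 [-0.35429165 -0.32865029 -0.33814972]
scene [[481.4254721984475, 0.0, 272.74571032344136], [0.0, 481.4254721984475, 212.2468515354399], [0.0, 0.0, 1.0]] [[0.7995733064576267, -0.6002945834722457, -0.018136721156289545], [-0.3752894635195378, -0.47584081925283084, -0.7954453678939948], [0.4688713535412839, 0.6428234032661518, -0.6057538493824753]] [-0.32229494627964084, 0.3796913686824892, 0.5368916193996423]
top [[399.70762482883333, 0.0, 277.42908426829763], [0.0, 399.70762482883333, 207.4178052172774], [0.0, 0.0, 1.0]] [[-0.02671147299690891, -0.9987738132574012, -0.0416817365473809], [-0.9973081091529555, 0.029474229282739135, -0.06714019083935398], [0.06828640148735148, 0.03977612046766739, -0.9968725232508165]] [0.2284962455607304, 0.5601022942336555, 0.8719748135432144]
wrist [[312.3288142295909, 0.0, 279.320759019227], [0.0, 312.3288142295909, 214.1914232504734], [0.0, 0.0, 1.0]] [[0.2985490226379492, 0.9543930741957792, -0.0015300356387486543], [0.9128514277516894, -0.2850855772003103, 0.2922815158782177], [0.278515263376405, -0.08865705611792274, -0.9563311008572689]] [-0.5483310618717889, -0.03817199770324235, 0.37951004338194866]
```

View pics/scene0.png

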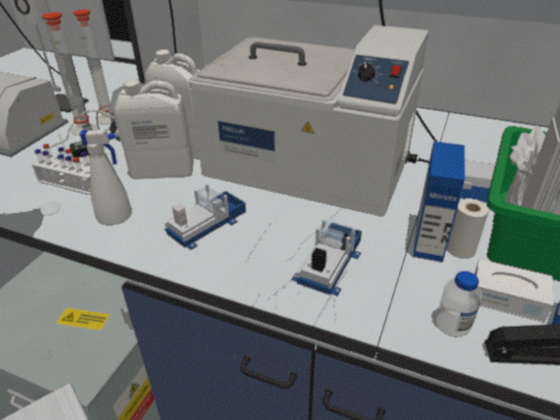

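View pics/top0.png

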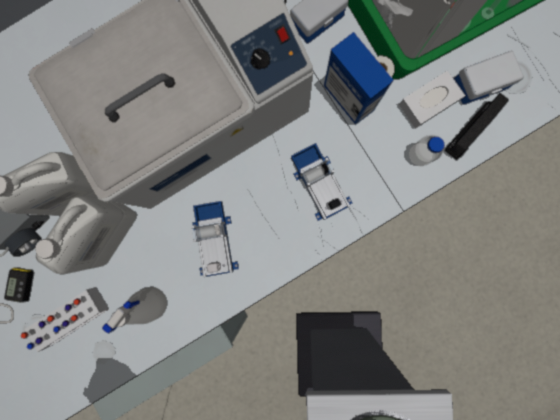

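View pics/wrist0.png

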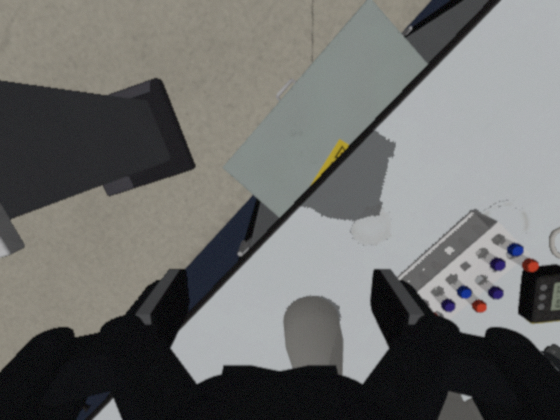

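The black-knob dispenser is at about (322,183) in top and (328,258) in scene. The white one is at (212,240) and (205,215). I'll enlarge both.

```bash
python3 - <<'E'
import cv2
a=cv2.imread('pics/top0.png')[135:235,280:360];cv2.imwrite('pics/topc.png',cv2.resize(a,None,fx=6,fy=6,interpolation=cv2.INTER_CUBIC))
a=cv2.imread('pics/scene0.png')[215:300,285:375];cv2.imwrite('pics/scenec.png',cv2.resize(a,None,fx=7,fy=7,interpolation=cv2.INTER_CUBIC))
E
```

```text
(no output)
```

View pics/topc.png

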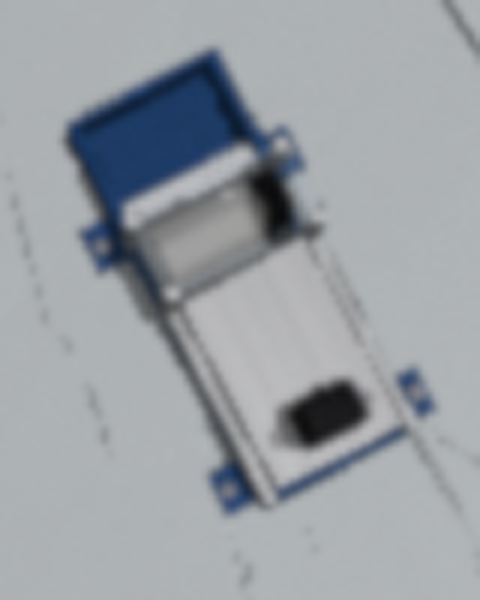

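View pics/scenec.png

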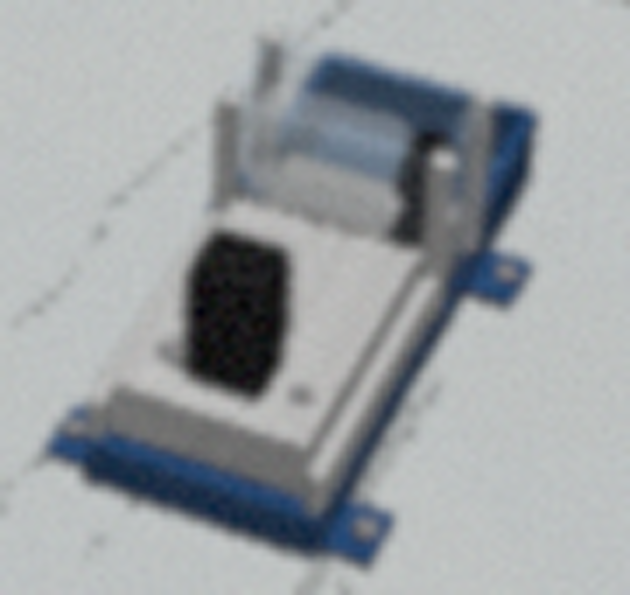

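```bash
cat > h.py <<'E'
from plant import *
import numpy as np, cv2
def ray(f,uv,z):
    K,R,t=(np.array(f[k]) for k in 'KRt')
    d=R.T@np.linalg.solve(K,[*uv,1]);c=-R.T@t
    return c+d*(z-c[2])/d[2]
def proj(f,X):
    K,R,t=(np.array(f[k]) for k in 'KRt');p=K@(R@np.array(X)+t);return p[:2]/p[2]
def crop(n,u0,v0,w,h,s,out):
    f=grab_frame(n);cv2.imwrite(out,cv2.resize(f['image'][v0:v0+h,u0:u0+w],None,fx=s,fy=s,interpolation=cv2.INTER_CUBIC));return f
E
python3 - <<'E'
from h import *
T=grab_frame("top");S=grab_frame("scene")
t=lambda u,v,z:ray(T,(280+(u-2.5)/6,135+(v-2.5)/6),z)
s=lambda u,v,z:ray(S,(285+(u-3)/7,215+(v-3)/7),z)
for n,p in dict(RL=t(230,490,.004),RR=t(415,392,.004),FL=t(100,246,.004),FR=t(284,148,.004),sRL=s(78,428,.004),sRR=s(365,528,.004),sFR=s(505,270,.004),trL=t(70,128,.03),trR=t(215,52,.03),knobtop=t(328,411,.072),slL=t(275,497,.035),slR=t(410,428,.035),sslL=s(112,385,.035),sslR=s(312,440,.035),knobS=s(240,247,.075),knobSb=s(225,380,.035)).items():print(n,p.round(4))
a=[t(230,490,.004),t(100,246,.004),t(415,392,.004),t(284,148,.004)]
for i,j in((0,1),(2,3)):
  d=a[j]-a[i];print(np.degrees(np.arctan2(d[1],d[0])),np.linalg.norm(d))
for i,j in((2,0),(3,1)):
  d=a[j]-a[i];print(np.degrees(np.arctan2(d[1],d[0]))-90,np.linalg.norm(d))
E
```

```text
RL [0.5448 0.1217 0.004 ]
RR [0.58   0.0506 0.004 ]
FL [0.6397 0.1682 0.004 ]
FR [0.6751 0.0968 0.004 ]
sRL [0.5455 0.1206 0.004 ]
sRR [0.5797 0.0496 0.004 ]
sFR [0.6746 0.0963 0.004 ]
trL [0.6806 0.1783 0.03  ]
trR [0.7074 0.1234 0.03  ]
knobtop [0.5686 0.0906 0.072 ]
slL [0.5404 0.1073 0.035 ]
slR [0.5643 0.0572 0.035 ]
sslL [0.5417 0.103  0.035 ]
sslR [0.5678 0.0584 0.035 ]
knobS [0.5696 0.0894 0.075 ]
knobSb [0.5649 0.0872 0.035 ]
26.090762677527678 0.10564035009988142
25.879707717557075 0.10577303386369646
26.30764754737318 0.07937065533684674
26.40138458601075 0.07976088391001578
```

```bash
python3 - <<'E'
from h import *
from scipy.spatial.transform import Rotation as Ro
T=grab_frame("top");S=grab_frame("scene")
print('bottle base scene',ray(S,(113,215),0).round(3),'head top cam z.15',ray(T,(120,315),.15).round(3),'z.2',ray(T,(120,315),.2).round(3),'body',ray(T,(150,305),.08).round(3))
print('scene head at z.2',ray(S,(97,135),.2).round(3),ray(S,(97,135),.15).round(3))
s=read_state();R=Ro.from_rotvec(s['orientation']).as_matrix();print(R.round(3))
print('bath rim', ray(S,(386,203),0).round(3))
print('axis yaw of y', np.degrees(np.arctan2(R[1,1],R[0,1])))
a=np.radians(26.1)
for off in ((0,.2),(0,.07)):
  tgt=np.array([.568+off[0]*np.cos(a),.0888,off[1]])
  print('tool units',(R.T@(tgt-s['tcp_pos'])/.025).round(2))
for n in T,S: print('knob',proj(n,[.568,.0888,.075]))
print(s['time_s'])
E
```

```text
bottle base scene [0.356 0.505 0.   ] head top cam z.15 [0.36  0.516 0.15 ] z.2 [0.369 0.493 0.2  ] body [0.366 0.483 0.08 ]
scene head at z.2 [0.36  0.481 0.2  ] [0.386 0.58  0.15 ]
[[-0.     0.299  0.954]
 [-0.     0.954 -0.299]
 [-1.    -0.    -0.   ]]
bath rim [0.842 0.176 0.   ]
axis yaw of y 72.59219247899284
tool units [  2.25 -11.81  20.62]
tool units [  7.45 -11.81  20.62]
knob [335.27970771 203.23426873]
knob [318.35376094 250.42114485]
0.35
```

```bash
python3 -m handwheel '[[[0,-1,1.7,0,85],[0,-2,3.4,0,85],[0,-3,5.1,-1,85],[0,-4,6.8,-2,85],[0,-5,8.5,-3,85],[0,-6,10.2,-4,85],[0,-7,11.9,-5,85],[0,-8,13.6,-6,80],[0.5,-9,15.3,-7,75],[1,-10,17,-8,70],[1.5,-11,18.7,-8.7,65],[2,-11.8,20.2,-8.7,60]]]' 60
python3 - <<'E'
from h import *
from scipy.spatial.transform import Rotation as Ro
s=read_state();R=Ro.from_rotvec(s['orientation']).as_matrix();print(R.round(3),s['q'].round(2) if hasattr(s['q'],'round') else s['q'],s['opening'])
print('yaw y',np.degrees(np.arctan2(R[1,1],R[0,1])),s['tcp_pos'])
W=grab_frame('wrist');cv2.imwrite('pics/w1.png',W['image']);print(proj(W,[.568,.0888,.075]))
for z in(.2,.069):print((R.T@(np.array([.568,.0888,z])-s['tcp_pos'])/.025).round(2))
E
```

```text
time_s: 1.55
tcp_pos: [0.5595, 0.0901, 0.2059]
orientation: [-0.358, 1.541, 0.357]
contact_force: [0.7, 1.3, 0.2]
opening: 0.703
[[ 0.001 -0.44   0.898]
 [-0.     0.898  0.44 ]
 [-1.    -0.001  0.   ]] [ 0.03  0.39 -0.23  0.95 -0.   -0.43] 0.7027835812797428
yaw y 116.09992035826119 [0.55945176 0.09010675 0.20593509]
[274.0902077  221.35913343]
[ 0.24 -0.2   0.28]
[ 5.48 -0.19  0.28]
```

View pics/w1.png

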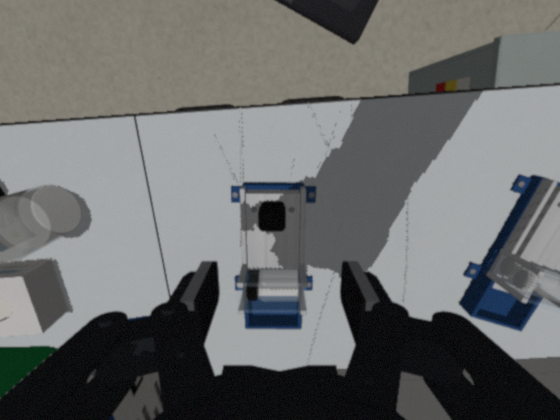

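```bash
python3 - <<'E'
from h import *
f=crop('wrist',225,170,100,75,8,'pics/w1c.png')
E
```

```text
(no output)
```

View pics/w1c.png

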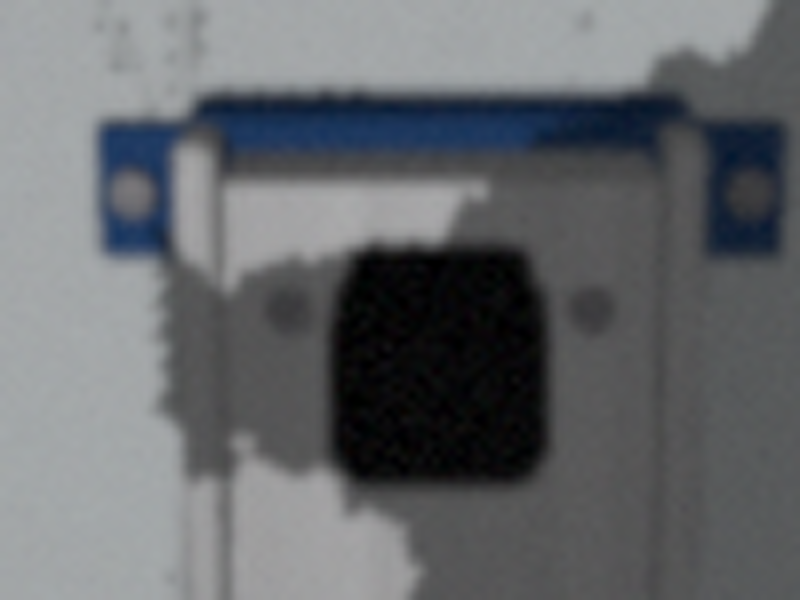

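```bash
python3 - <<'E'
from h import *
from scipy.spatial.transform import Rotation as Ro
f=grab_frame('wrist');s=read_state();R=Ro.from_rotvec(s['orientation']).as_matrix()
w=lambda u,v,z:ray(f,(225+(u-3.5)/8,170+(v-3.5)/8),z)
a=w(441,310,.036);b=w(441,483,.074)-.009*R[:,2];c=w(441,246,.036)+.009*R[:,2]
print(a,b,c)
L=w(335,400,.075);Rr=w(548,400,.075);print('width',np.linalg.norm(L-Rr),(R.T@((L+Rr)/2-s['tcp_pos'])*1000).round(1))
for p in(a,b,c):print((R.T@(p-s['tcp_pos'])*1000).round(1))
print((s['tcp_pos'][2]-.069)/.025)
E
```

```text
[0.56648565 0.09027076 0.036     ] [0.56571542 0.08988902 0.07401694] [0.56751646 0.09077911 0.03598306]
width 0.022117742478454397 [129.8  -3.    5.8]
[168.8  -3.1   7.2]
[130.8  -3.1   6.3]
[168.8  -3.1   8.4]
5.431742323677652
```

```bash
python3 -m handwheel '[[[0,-0.14,0.28,0,60],[1.4,-0.14,0.28,0,60],[2.8,-0.14,0.28,0,60],[4.2,-0.14,0.28,0,60],[5,-0.14,0.28,0,60],[5.4,-0.14,0.28,0,60],[5.4,-0.14,0.28,0,60],[5.4,-0.14,0.28,0,60]]]' 60
python3 - <<'E'
from h import *
W=grab_frame('wrist');cv2.imwrite('pics/w2.png',W['image'])
crop('scene',260,180,140,130,5,'pics/s2.png')
E
```

```text
time_s: 2.5
tcp_pos: [0.5673, 0.0905, 0.071]
orientation: [-0.355, 1.542, 0.354]
contact_force: [0.4, 0.4, 0.8]
opening: 0.705
```

View pics/w2.png

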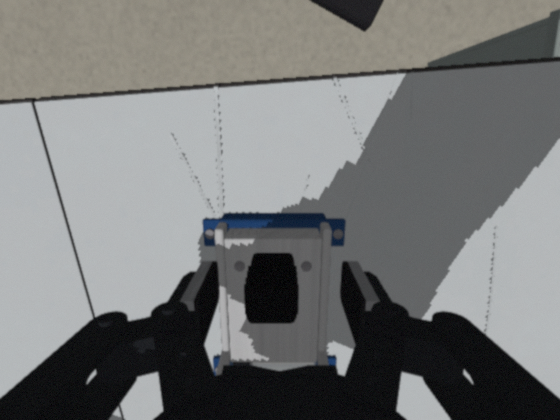

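View pics/s2.png

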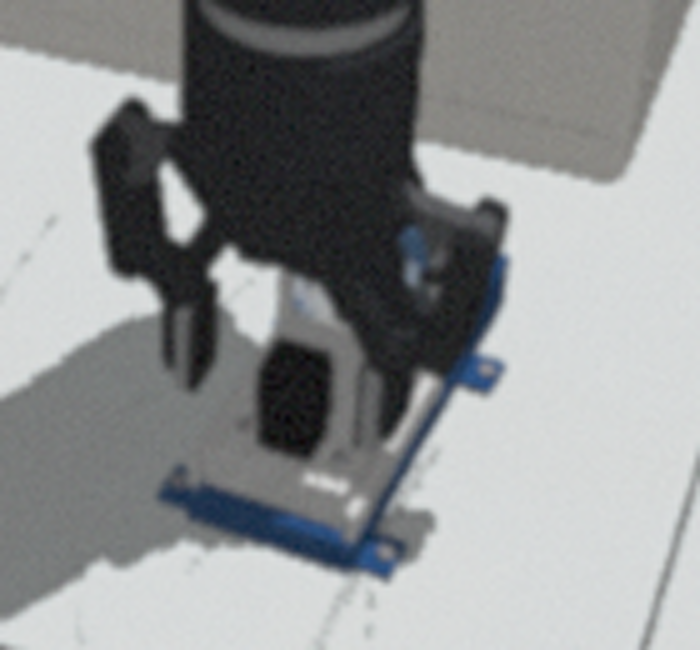

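Knob sits between the fingers but about 3 mm toward -y (knob centre u≈272, finger centre ≈280). I'll correct for that and close.

```bash
python3 -m handwheel '[[[0.05,-0.12,0,0,60],[0.05,-0.12,0,0,40],[0.05,-0.12,0,0,30],[0.05,-0.12,0,0,15],[0.05,-0.12,0,0,15],[0.05,-0.12,0,0,15],[0.05,-0.12,0,0,15],[0.05,-0.12,0,0,15]]]' 50
python3 - <<'E'
from h import *
W=grab_frame('wrist');cv2.imwrite('pics/w3.png',W['image'])
crop('scene',260,180,140,130,5,'pics/s3.png')
E
```

```text
time_s: 3.4
tcp_pos: [0.5692, 0.0873, 0.0705]
orientation: [-0.355, 1.54, 0.353]
contact_force: [-0.6, -0.7, 5.1]
opening: 0.253
```

View pics/w3.png

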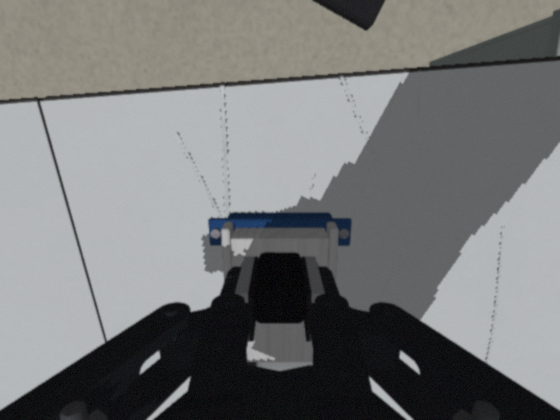

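View pics/s3.png

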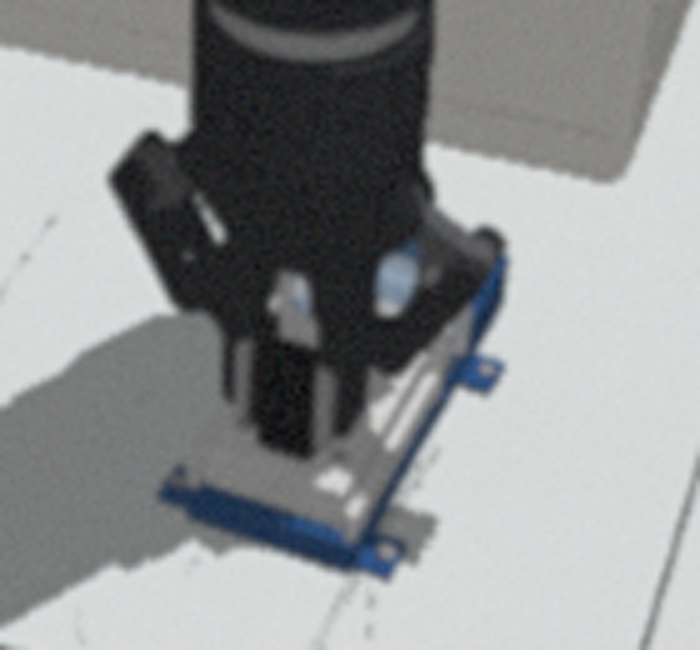

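```bash
python3 -m handwheel '[[[0,0,0.15,0,15],[0,0,0.3,0,15],[0,0,0.45,0,15],[0,0,0.6,0,15],[0,0,0.75,0,15],[0,0,0.9,0,15],[0,0,1.05,0,15],[0,0,1.2,0,15],[0,0,1.3,0,15],[0,0,1.38,0,15],[0,0,1.38,0,15],[0,0,1.38,0,15]]]'
python3 - <<'E'
from h import *
print(read_state()['contact_force'], np.hypot(*(read_state()['tcp_pos'][:2]-np.array([.5692,.0873]))))
W=grab_frame('wrist');cv2.imwrite('pics/w4.png',W['image'])
crop('scene',260,180,140,130,5,'pics/s4.png')
E
```

```text
time_s: 4.7
tcp_pos: [0.5986, 0.1016, 0.0706]
orientation: [-0.355, 1.544, 0.352]
contact_force: [-5.7, -4.2, 8.2]
opening: 0.248
[-5.74370693 -4.22850283  8.18179561] 0.03267989243299569
```

View pics/w4.png

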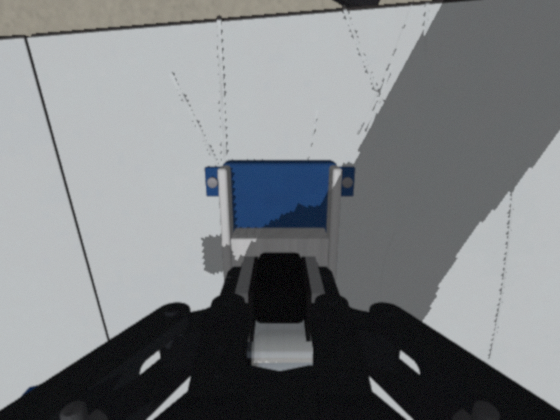

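View pics/s4.png

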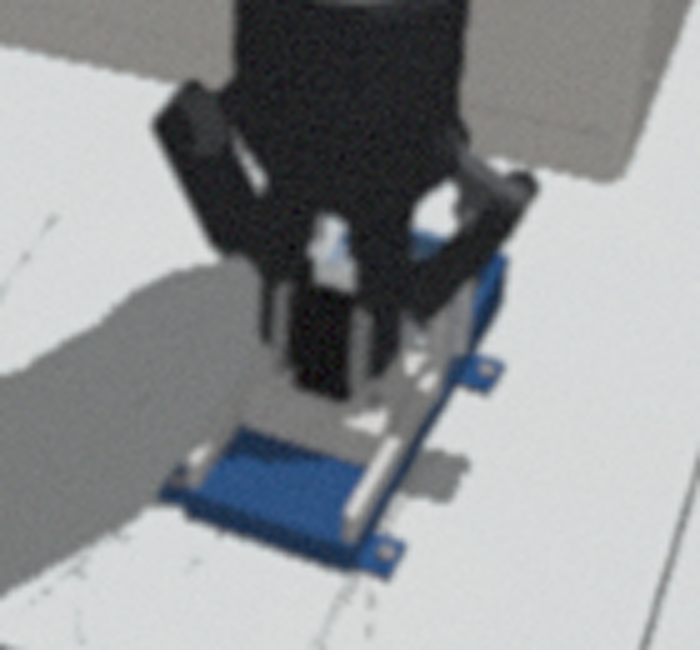

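```bash
python3 -m handwheel '[[[0,0,0.08,0,15],[0,0,0.14,0,15],[0,0,0.2,0,15],[0,0,0.24,0,15],[0,0,0.24,0,15]]]'
python3 - <<'E'
from h import *
print(np.hypot(*(read_state()['tcp_pos'][:2]-np.array([.5692,.0873]))))
E
```

```text
time_s: 5.3
tcp_pos: [0.6017, 0.1032, 0.0706]
orientation: [-0.356, 1.549, 0.351]
contact_force: [-8.4, -5.5, 8.6]
opening: 0.252
0.03620000905076166
```

```bash
python3 -m handwheel '[[[0,0,0.1,0,15],[0,0,0.2,0,15],[0,0,0.3,0,15],[0,0,0.3,0,15]]]'
python3 - <<'E'
from h import *
print(np.hypot(*(read_state()['tcp_pos'][:2]-np.array([.5692,.0873]))))
W=grab_frame('wrist');cv2.imwrite('pics/w5.png',W['image'])
crop('top',280,135,80,100,6,'pics/t5.png')
E
```

```text
time_s: 5.7
tcp_pos: [0.6021, 0.1034, 0.0704]
orientation: [-0.359, 1.562, 0.348]
contact_force: [-19.4, -11.1, 20.4]
opening: 0.246
0.03661957157290006
```

View pics/w5.png

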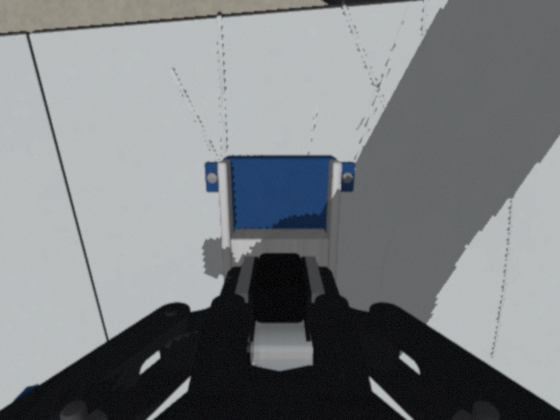

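View pics/t5.png

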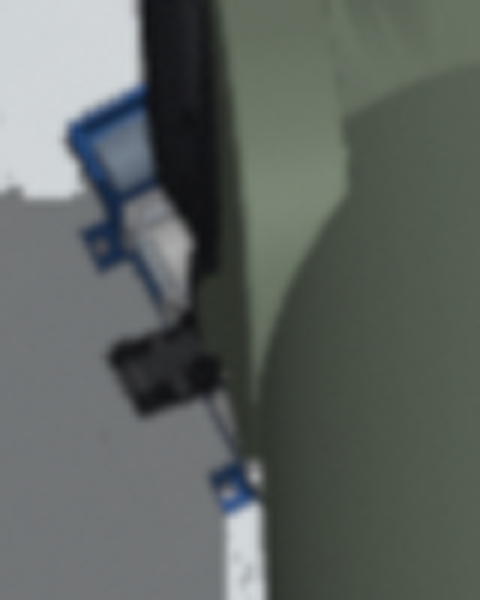

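The force rose sharply at 36.6 mm, so the slide is at its stop, and a vial shows in the tray. Letting go here.

```bash
python3 -m handwheel '[[[0,0,0.12,0,62],[0,0,0.08,0,62],[0,0,0.05,0,62],[0,0,0,0,62],[0,0,0,0,62],[0,0,0,0,62]]]'
python3 - <<'E'
from h import *
W=grab_frame('wrist');cv2.imwrite('pics/w6.png',W['image'])
E
```

```text
time_s: 6.4
tcp_pos: [0.6022, 0.1035, 0.0703]
orientation: [-0.359, 1.562, 0.348]
contact_force: [-0.6, -0.1, -0.1]
opening: 0.727
```

View pics/w6.png

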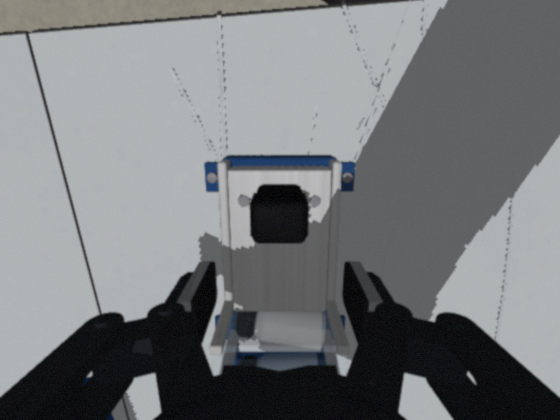

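The slide snapped home. I'll lift clear and check.

```bash
python3 -m handwheel '[[[-0.5,0,0,0,62],[-1.5,0,0,0,62],[-3,0,0,0,62],[-4.5,0,0,0,62],[-6,0,0,0,62],[-6,0,-2,0,62],[-6,0,-4,0,62],[-6,0,-6,0,62],[-6,0,-7,0,62],[-6,0,-7,0,62],[-6,0,-7,0,62]]]'
python3 - <<'E'
from h import *
crop('scene',260,180,140,130,5,'pics/s7.png')
crop('top',180,135,180,150,4,'pics/t7.png')
cv2.imwrite('pics/w7.png',grab_frame('wrist')['image'])
E
```

```text
time_s: 7.55
tcp_pos: [0.448, 0.029, 0.2253]
orientation: [-0.359, 1.559, 0.347]
contact_force: [0.8, 1.0, 0.2]
opening: 0.724
```

View pics/s7.png

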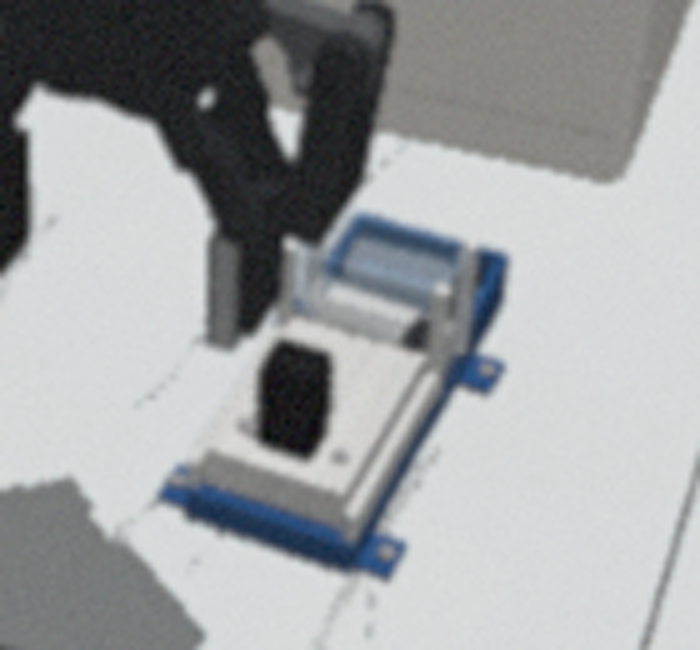

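View pics/t7.png

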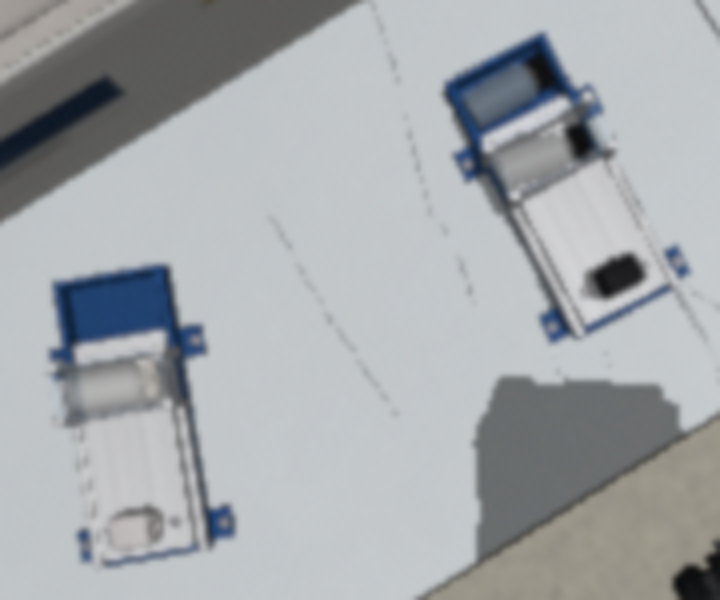

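View pics/w7.png

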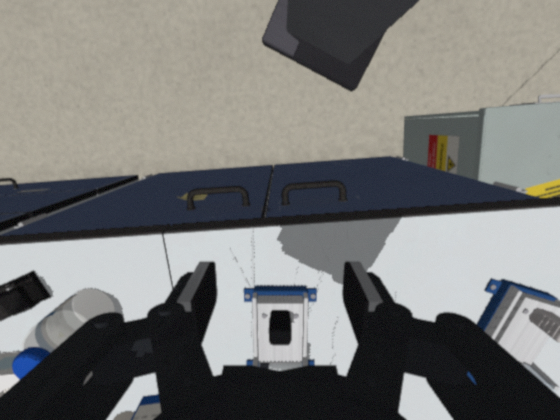

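One vial lies in the tray (top crop 510,90) and the next is in the magazine (540,155). The slide is home, its rear edge flush with the base as before. The white-knob dispenser is unchanged and the arm is clear.

```bash
python3 - <<'E'
from plant import *
print(finish_job())
E
```

```text
the job is handed in; nothing more can be done
None
```

The job is done and handed in at about 7.7 s. One black-capped vial is in the tray, the next one is at the bottom of the magazine, and the slide is fully home.

- **Push:** I gripped the black knob from both sides and pushed it forward until it stopped. It stopped at about 36.6 mm of measured tool travel, and the force there rose from about 10 to 22 N (horizontal), so I took that as the 36 mm end stop.
- **Release:** I opened the fingers with the knob still at the stop, and the spring took the slide home between them. Then I lifted the arm clear.
- **Last checks:** The final pictures show the slide's rear edge where it was at the start. The white-knob dispenser looks unchanged, and nothing is touching the robot. The wrist force stayed near 30 N at most in the readings I took.

No check failed. The one disagreement was the knob's sideways position, where the first camera estimate was about 3 mm off. I corrected that before gripping.

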